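# Snap the loose spice jars back into the clip rack

### The job

Two spice jars stand loose on the worktop: snap each of them sideways into its own clip of the spice rack, pushed fully home against the back, so that it hangs there upright with its base about 2 cm clear of the worktop, and let go. The four clips look alike but two of them have lost their spring: a jar slides into those without resistance and drops when let go, so use the clips in which you feel the jar push back and snap in. Do not disturb the mug and the big jar that stand nearby.

Things in the scene. Friction and masses are not known exactly. Their poses are not given: they have to be found in the camera images.
- jar_brown: brown-label spice jar standing upright, clear glass body 44 mm across up to 85 mm, green cap 45 mm across from 85 to 105 mm height; 106 mm tall, about 0.11 kg; origin at the centre of its underside, z up its axis
- jar_blue: blue-label spice jar standing upright, clear glass body 44 mm across up to 85 mm, green cap 45 mm across from 85 to 105 mm height; 106 mm tall, about 0.11 kg; origin at the centre of its underside, z up its axis
- rack: spice rack fixed to the worktop: oak board 320 mm long, its front face 28 mm behind the row of seats, top at 88 mm, on two low steel brackets; four look-alike spring clips in a row on its front. Origin at worktop level under the middle of the row; x points into the board (the way to push a jar in), y along the row to the left. Nothing of it stands above 90 mm; below 46 mm it is open in front
- seat0 (a point): leftmost of the four seats (75 mm apart): a point on the axis of a jar that is home in that clip, 75 mm above the worktop. Each clip has two steel jaws with rubber rollers (64 to 86 mm high) that close round the glass body; they reach 22 mm in front of the seat; a jar meets the rollers when its axis is about 21 mm short of the seat
- seat1 (a point): second seat from the left, as seat0. A sound clip takes 5 to 8 N to push a jar past its rollers, then draws it home onto the rubber back pad and carries it; hold the cap firmly (40 N or more) or the jar pivots in the fingers; held with its base about 22 mm above the worktop, the jar is gripped at mid-body and its cap stays clear above the rack
- seat2 (a point): third seat from the left, as seat0. Two of the four clips are tired, anywhere in the row, and look the same: they let a jar in with less than 1.5 N and cannot carry it
- seat3 (a point): rightmost seat, as seat0
- mug: spotted white mug, 79 mm across, 96 mm tall, a bystander on the left, in front of a tall solid cupboard (its face at x = 0.55 m for all y above 0.14 m: keep the wrist clear of it); origin at the centre of its underside
- lid_jar: glass jar with a red lid, 65 mm across, 100 mm tall, a bystander on the left; origin at the centre of its underside
Mind the look-alikes: they are no part of the job. Leave any turquoise look-alike of the jar_brown alone.

How it is judged:
By the outcome, as a careful person would: the job done as asked, in the order asked, and still so for the second after the job is handed in, with the robot touching nothing.
It also fails if it takes over 64 s, if anything falls off the work surface, if the arm or the gripper's body presses on something with over 40 N, if the wrist force passes 120 N, or if a joint passes its speed limit or range.

### The arm

A 6-joint arm with a two-finger parallel gripper is mounted at the origin on a cart in front of the work surface, level with it; the furniture and walls round the work are solid. World frame = base frame: x ahead of the robot, y to its left, z up, the work surface at z = 0. Lengths are in mm, angles in rad, forces in N, time in s.
With the tool pointing down it reaches from about 350 to 775 mm from the base axis. Payload 7.3 kg.
Tool frame: the origin (TCP) lies at the very end of the fingers, on their centre line; the grasp point (between the pads) lies 19 mm behind it (bot.grip_point_offset is the distance from the TCP to the grasp point, in mm); z points along the fingers, y is the line along which they close (so a half turn about z gives the same grasp; the last joint's range is limited). The gripper opens to 92 mm and grips with 3 to 60 N. Pads are 19 mm wide; open, the fingers measure 130 mm over their backs; the gripper's body (75 mm by 190 mm) begins 47 mm behind the grasp point.
Start: joints at [1.177, 0.342, 1.524, -0, 1.275, -0.146], TCP at [128.752, 508.987, 226.741] pointing down, gripper open.
Joint ranges: [-2.53, 2.53], [-0.77, 2.02], [0.04, 2.7], [-1, 4.14], [0.28, 2.66], [-3.11, 3.11]. Speed limits (rad/s): [2.57, 2.57, 3.14, 3.14, 3.14, 3.14].

### API

Orientations are given as [roll, pitch, yaw] about the fixed x, y, z axes, in that order (R = Rz(yaw) Ry(pitch) Rx(roll)).
In Python, from plant import bot gives the robot as it stands. The module is installed in compiled form; this text tells all that it offers.
- The arm moves only by the shell command python3 -m jog 'ROWS' [OPENING]. ROWS is JSON, a list of rows, each a list of 6 numbers: the shift along the tool's x, y, z in mm, then the turn, a rotation vector about the tool's x, y, z in rad. In form: [[dx, dy, dz, rx, ry, rz], ...]. A call has 1 to 12 rows; each row shifts and turns the commanded pose from where the row before left it, along the tool's axes as they then stand; what a row does not reach is not made up. A row lasts 1/10 s, in which the tool goes at most 50 mm and 8.59 degrees, less where a joint would pass 70% of its speed; a pose out of reach is approached as far as the arm can. A call with a gripper value outside its range is refused whole. OPENING is the opening in per cent of the stroke, from 0 (shut) to 100 (fully open), set as the call begins (- or left out, the last holds). The fingers move at their own pace and stop on an object; the grip force is fixed at half the most. Time passes only in rows, so rows that do not move let the fingers close. It gives the time, the measured TCP pose, the force, the opening and the grip force at its end, in the units of the state.
- bot.get_obs(): the state, without advancing time (a new reading comes with each control period).
- bot.capture(name): name is "scene" or "side" or "wrist"; returns the picture (420x560x3 uint8, red, green, blue); there is no depth.
- bot.camera_model(name): a dict with "fx", "fy", "cx", "cy" (pixels), "position" and "orientation" of the camera in the world; the wrist camera has in their place "T_tool_cam" (4x4, takes a point from camera to tool coordinates, whose origin is the TCP and whose axes are the flange's). Camera axes: x right, y down, z forward; pixel columns grow to the right and rows downward; lengths in mm; the calibration is good to about 2 mm. The wrist camera is an equidistant fisheye: a pixel r from the principal point sees the ray r / f radians off the axis. A picture is of the moment at which its call begins: read the wrist's pose just before it. camera_model takes no time and is no camera call.
- bot.close_job(): hands the job in; it is judged then, once.
Trained networks look in the newest picture that a camera, given by its name, has taken for a name from the list of things; names that differ only in an ending like _2 or _b are one class to them, and where a whole thing is asked for, a point or a joint stands for the part that bears it (a point fixed in the world has none). Each returns a list of dicts, best first, with "p" (0 to 1); they miss things now and then, are a little off and sometimes report something else, mostly with a low value. They report only what shows in the picture. A call takes as long as a camera call. They do not tell look-alikes from the thing itself.
- bot.outline_of(target, camera): "mask" (420x560 bool, what is visible of it) and "pixel" ([column, row] in pixels, amid what is visible of it).
The state is a dict: "time": time; "joint_positions": joint angles; "dq": joint speeds; "tau": joint torques, N m; "tool_pos": TCP position; "tcp_rot": TCP orientation; "contact_force": force on the tool from outside, world axes, zero at the start; "moment": the same for the moment, N m; "grip_width": finger opening in mm; "finger_force": force on a finger pad.
Only numpy, scipy, OpenCV 4.12 (cv2) and the standard library are available. Lean on these libraries where they do the work, as an engineer would, in place of code of your own. Each camera call takes 0.05 s, during which the arm holds its last target. There are 200 camera calls.

## Working session

There is one attempt and no reset: what is moved stays moved. The work goes in short steps, Python scripts to look and compute and a shell command to move; the robot and the scene stay as the last step left them, time stands still between calls to the robot, and variables do not carry over. Pictures are saved under pics/ and viewed, at most 10 in all, crops included, and the job is handed in when it is done.

```bash
mkdir -p pics
cat > h.py <<'E'
import numpy as np, cv2
from scipy.spatial.transform import Rotation as R
from plant import bot
def save(im,n): cv2.imwrite('pics/'+n+'.png',cv2.cvtColor(np.asarray(im),cv2.COLOR_RGB2BGR))
def rot(o):
    o=np.asarray(o,float)
    if o.shape==(3,3): return o
    if o.size==4: return R.from_quat(o).as_matrix()
    return R.from_euler('xyz',o).as_matrix()
def ray(cam,px,obs=None):
    m=bot.camera_model(cam); x=(px[0]-m['cx'])/m['fx']; y=(px[1]-m['cy'])/m['fy']
    if cam=='wrist':
        r=np.hypot(x,y); d=np.array([x/r*np.sin(r),y/r*np.sin(r),np.cos(r)]) if r>1e-9 else np.array([0,0,1.])
        T=np.array(m['T_tool_cam']); Rt=rot(obs['tcp_rot'])
        return Rt@T[:3,3]+np.array(obs['tool_pos']), Rt@T[:3,:3]@d
    d=np.array([x,y,1.]); return np.array(m['position']),rot(m['orientation'])@(d/np.linalg.norm(d))
def tri(rays):
    A=0;b=0
    for p,d in rays:
        P=np.eye(3)-np.outer(d,d); A=A+P; b=b+P@p
    x=np.linalg.solve(A,b); return x,[np.linalg.norm((np.eye(3)-np.outer(d,d))@(x-p)) for p,d in rays]
def atz(r,z): p,d=r; return p+d*(z-p[2])/d[2]
E
python3 - <<'E'
from h import *
print(bot.get_obs())
ims=[]
for c in ['scene','side']:
    m=bot.camera_model(c); print(c,m)
    im=bot.capture(c); save(im,c+'0')
    for t in ['jar_brown','jar_blue','rack','mug','lid_jar']:
        for r in bot.outline_of(t,c)[:4]:
            ys,xs=np.nonzero(r['mask']); print(c,t,round(r['p'],2),np.round(r['pixel']),xs.min(),xs.max(),ys.min(),ys.max())
print(bot.camera_model('wrist'))
E
```

```text
{'time': 0.0, 'joint_positions': array([ 1.17695376e+00,  3.42738734e-01,  1.52502097e+00, -7.74742150e-06,
        1.27541187e+00, -1.46016168e-01]), 'dq': array([-1.16299339e-03,  2.73970213e-04,  4.98911824e-04,  3.07142059e-05,
       -7.35003229e-04,  2.32683644e-04]), 'tau': array([ 3.94709195e-04, -4.31246066e+01, -2.44222945e+01,  7.18459021e-02,
        5.59537194e-02, -1.19959127e-04]), 'tool_pos': array([128.60954163, 508.57663582, 226.03528179]), 'tcp_rot': array([-3.14002945e+00, -2.22400832e-04,  2.89376834e+00]), 'contact_force': array([ 0.01050526,  0.64586864, -0.38883992]), 'moment': array([-0.01699079,  0.01367195, -0.05264526]), 'finger_force': 0.0, 'grip_width': 91.95433413708746}
scene {'fx': 500.4845809810914, 'fy': 500.4845809810914, 'cx': 279.05790639546575, 'cy': 213.40264071883203, 'position': array([  -79.44159705, -1032.76606087,  1079.73833623]), 'orientation': array([-2.28229904,  0.01599777, -0.4930384 ])}
scene jar_brown 0.92 [215. 182.] 208 223 166 197
scene jar_brown 0.8 [232. 194.] 223 238 177 209
scene jar_blue 0.63 [308. 296.] 301 319 277 314
sce
[... 489 characters left out ...]
187 206 169 205
side jar_brown 0.97 [218. 197.] 206 225 181 218
side jar_blue 0.83 [329. 327.] 319 344 304 350
side rack 0.6 [352. 248.] 283 385 192 304
side mug 0.68 [213. 163.] 198 225 143 180
side lid_jar 0.93 [240. 180.] 227 249 161 199
{'fx': 325.19226210127806, 'fy': 325.19226210127806, 'cx': 279.6912211727113, 'cy': 206.98637703591845, 'T_tool_cam': array([[ 1.00932656e-03, -9.53250510e-01, -3.02179492e-01,
         8.25434158e+01],
       [ 9.99999490e-01,  9.52593894e-04,  3.35116803e-04,
        -8.33327079e-01],
       [-3.15959243e-05, -3.02179676e-01,  9.53250986e-01,
        -1.58192946e+02],
       [ 0.00000000e+00,  0.00000000e+00,  0.00000000e+00,
         1.00000000e+00]])}
```

Run:
```python
from h import *
im=cv2.imread('pics/side0.png'); cv2.imwrite('pics/side0c.png',cv2.resize(im[120:370,160:430],None,fx=2.4,fy=2.4,interpolation=2)[:600])
# centers of bbox
B={'br1':((215.5,181.5),(196.5,187)),'br2':((230.5,193),(215.5,199.5)),'blue':((310,295.5),(331.5,327)),'mug':((234,160.5),(211,161.5)),'lid':((251.5,177),(238,180))}
for k,(a,b) in B.items():
    x,e=tri([ray('scene',a),ray('side',b)]); print(k,x.round(),np.round(e,1),atz(ray('side',b),50).round(), atz(ray('scene',a),50).round())
```

```text
br1 [385. 351.  -4.] [1.2 1.2] [362. 286.  50.] [361. 281.  50.]
br2 [409. 273. -12.] [1.4 1.4] [381. 205.  50.] [380. 197.  50.]
blue [ 389. -301.   44.] [0.7 0.7] [ 387. -304.   50.] [ 385. -306.   50.]
mug [ 667.  871. -324.] [0.4 0.4] [456. 376.  50.] [468. 364.  50.]
lid [504. 299.   5.] [0.2 0.2] [478. 247.  50.] [480. 243.  50.]
```

View pics/side0c.png

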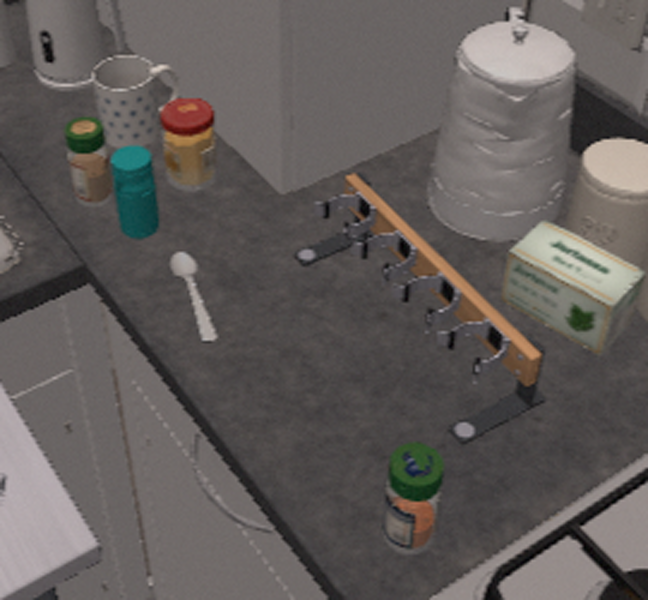

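Run:
```python
from h import *
im=cv2.imread('pics/scene0.png'); cv2.imwrite('pics/scene0c.png',cv2.resize(im[130:330,190:380],None,fx=3,fy=3,interpolation=2))
for p in [(305.8,194.2),(384,268)]: print(atz(ray('side',p),88).round())
```

```text
[575.  44.  88.]
[ 564. -267.   88.]
```

View pics/scene0c.png

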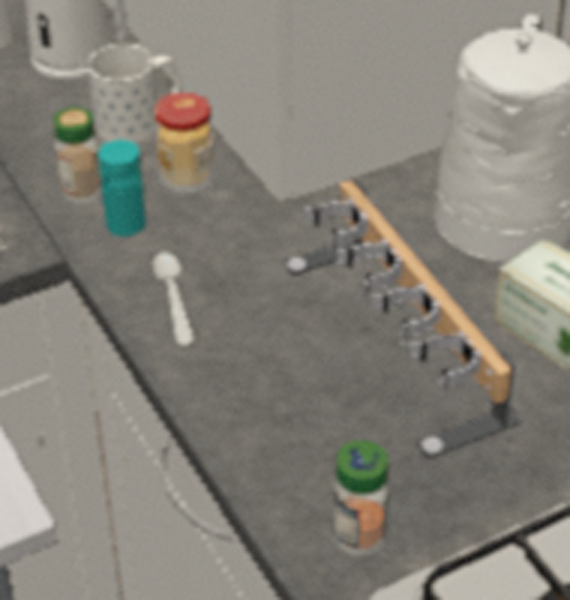

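```bash
cat >> h.py <<'E'
def plan(pos,yaw,n,start=None):
    o=bot.get_obs(); p=np.array(o['tool_pos']) if start is None else np.array(start[0]); Rc=rot(o['tcp_rot']) if start is None else rot([np.pi,0,start[1]])
    Rt=rot([np.pi,0,yaw]); w=(R.from_matrix(Rc.T@Rt)).as_rotvec(); out=[]
    for i in range(n):
        d=(np.array(pos)-p)/(n-i); wr=np.round(w/n,3); s=np.round(Rc.T@d,0 if n>1 else 1)
        out.append([float(v) for v in (*s,*wr)]); p=p+Rc@s; Rc=Rc@R.from_rotvec(wr).as_matrix()
    print(str(out).replace('.0,',',').replace(' ','')); print('end',p.round(1))
E
python3 - <<'E'
from h import *
plan((362,284,226),1.536,10)
E
```

```text
[[-28,-16,0,0,-0,0.136],[-30,-12,0,0,-0,0.136],[-31,-8,0,0,-0,0.136],[-32,-4,0,0,-0,0.136],[-33,1,0,0,-0,0.136],[-32,5,0,0,-0,0.136],[-31,10,0,0,-0,0.136],[-29,14,0,0,-0,0.136],[-28,17,0,0,-0,0.136],[-25,21,1,0,-0,0.136]]
end [362.  283.6 225.7]
```

```bash
python3 -m jog '[[-28,-16,0,0,0,0.136],[-30,-12,0,0,0,0.136],[-31,-8,0,0,0,0.136],[-32,-4,0,0,0,0.136],[-33,1,0,0,0,0.136],[-32,5,0,0,0,0.136],[-31,10,0,0,0,0.136],[-29,14,0,0,0,0.136],[-28,17,0,0,0,0.136],[-25,21,1,0,0,0.136],[0,0,0,0,0,0],[0,0,0,0,0,0]]'
cat > look.py <<'E'
from h import *
import sys
def look(name,targets):
    o=bot.get_obs(); im=bot.capture('wrist'); save(im,name)
    print(o['tool_pos'].round(1),np.round(o['tcp_rot'],3))
    for t in targets:
        for r in bot.outline_of(t,'wrist')[:3]:
            ys,xs=np.nonzero(r['mask']); c=((xs.min()+xs.max())/2,(ys.min()+ys.max())/2)
            print(t,round(r['p'],2),np.round(r['pixel']),xs.min(),xs.max(),ys.min(),ys.max(),'z95',atz(ray('wrist',r['pixel'],o),95).round(),'z105',atz(ray('wrist',r['pixel'],o),105).round())
if __name__=='__main__': look(sys.argv[1],sys.argv[2:])
E
python3 look.py w1 jar_brown lid_jar mug
```

```text
time: 1.8
tool_pos: [362.1, 283.3, 225.7]
tcp_rot: [-3.141, -0.0, 1.534]
contact_force: [-0.8, 0.1, -0.3]
grip_width: 91.9
finger_force: 0.0
[362.1 283.3 225.7] [-3.141 -0.     1.534]
jar_brown 0.71 [299. 262.] 279 323 224 292 z95 [378. 215.  95.] z105 [378. 220. 105.]
jar_brown 0.66 [278. 196.] 255 302 162 226 z95 [360. 284.  95.] z105 [360. 287. 105.]
lid_jar 0.81 [387. 220.] 351 428 179 256 z95 [466. 257.  95.] z105 [463. 260. 105.]
mug 0.86 [378. 101.] 328 438 60 144 z95 [454. 370.  95.] z105 [451. 369. 105.]
```

View pics/w1.png

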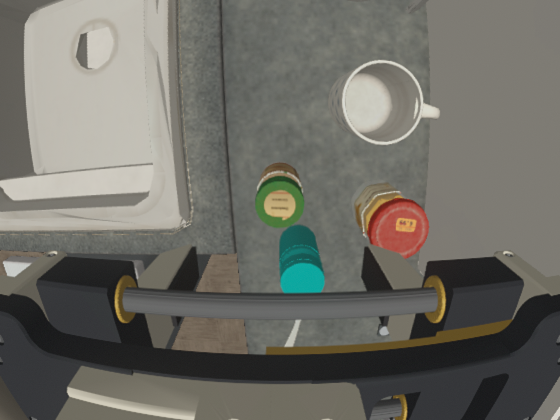

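Run:
```python
from h import *
o=bot.get_obs()
for p in [(279,203)]:
    r=ray('wrist',p,o); print(atz(r,106).round(1), atz(r,100).round(1))
    print(tri([r,ray('side',(195.4,173)),ray('scene',(190+75/3,130+118/3))]))
```

```text
[360.1 281.4 106. ] [360.  279.6 100. ]
(array([362.42078218, 279.57971149, 102.34006566]), [np.float64(2.511544228881144), np.float64(1.5937586406778395), np.float64(2.133850690215183)])
```

```bash
python3 -m jog '[[-2,-1,30,0,0,0],[0,0,35,0,0,0],[0,0,35,0,0,0],[0,0,30,0,0,0],[0,0,18,0,0,0],[0,0,0,0,0,0]]' 72 && python3 -m jog '[[0,0,0,0,0,0],[0,0,0,0,0,0],[0,0,0,0,0,0],[0,0,0,0,0,0]]' 0
```

```text
time: 2.6
tool_pos: [358.9, 281.4, 75.7]
tcp_rot: [-3.137, 0.002, 1.536]
contact_force: [0.8, 0.2, 0.7]
grip_width: 66.1
finger_force: 0.0
time: 3.0
tool_pos: [361.6, 282.1, 78.8]
tcp_rot: [3.139, -0.001, 1.534]
contact_force: [-0.7, 0.0, 4.6]
grip_width: 44.5
finger_force: 30.0
```

```bash
python3 -m jog '[[0,0,-25,0,0,0],[0,0,-45,0,0,0],[0,0,-45,0,0,0],[-12,3,-37,0,0,0],[-38,11,0,0,0,0],[-45,13,0,0,0,0],[-45,13,0,0,0,0],[-45,13,0,0,0,0],[-45,13,0,0,0,0],[-45,13,0,0,0,0],[-40,11,0,0,0,0],[0,0,0,0,0,0]]' && python3 -m jog '[[0,0,0,0,0,0],[0,0,0,0,0,0],[0,0,0,0,0,0]]' && python3 look.py w2 rack jar_brown
```

```text
time: 4.2
tool_pos: [440.1, -40.8, 229.9]
tcp_rot: [3.14, 0.002, 1.528]
contact_force: [-0.4, 1.4, -1.4]
grip_width: 44.4
finger_force: 30.0
time: 4.5
tool_pos: [438.9, -35.3, 229.8]
tcp_rot: [3.142, -0.0, 1.536]
contact_force: [0.4, 0.0, -0.3]
grip_width: 44.5
finger_force: 30.0
[438.9 -35.3 229.8] [ 3.142 -0.     1.536]
jar_brown 0.75 [278. 253.] 233 326 191 330 z95 [435. -95.  95.] z105 [435. -90. 105.]
```

View pics/w2.png

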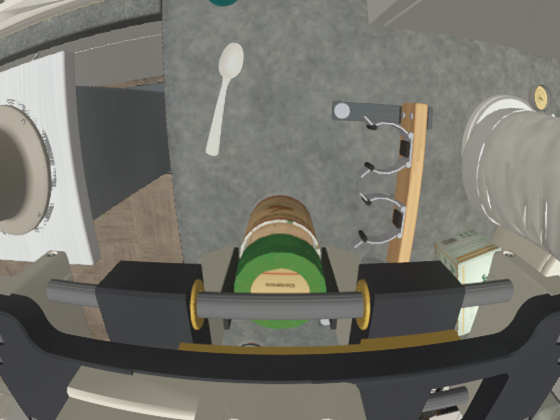

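Run:
```python
import cv2
im=cv2.imread('pics/w2.png'); cv2.imwrite('pics/w2c.png',cv2.resize(im[90:270,320:440],None,fx=3.3,fy=3.3,interpolation=2))
```

```text
(no output)
```

View pics/w2c.png

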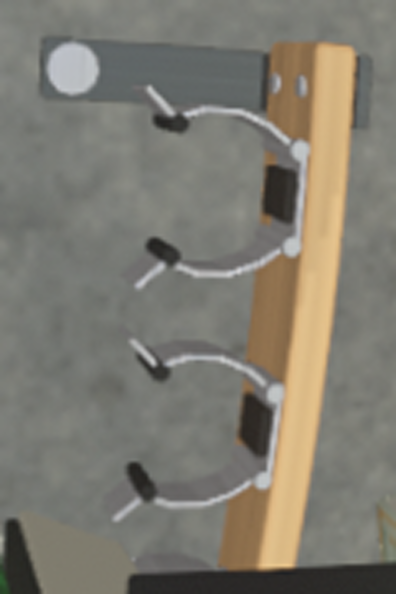

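Run:
```python
from h import *
o=bot.get_obs()
f=lambda p,z: atz(ray('wrist',(p[0]/3.3+320,p[1]/3.3+90),o),z)[:2].round(1)
for p in [(172,122),(163,251),(154,366),(141,482)]: print('roller',f(p,75))
for p in [(316,45),(300,330),(263,568),(353,48),(297,568)]: print('edge',f(p,88))
for p in [(281,194),(257,426)]: print('pad',f(p,75))
```

```text
roller [531.5  25.8]
roller [529.3 -13.5]
roller [527.7 -49.8]
roller [525.5 -88.9]
edge [572.6  50.5]
edge [571.  -35.8]
edge [ 566.4 -116.5]
edge [584.9  50.2]
edge [ 578.9 -117.5]
pad [567.4   4.2]
pad [564.1 -71.3]
```

```bash
python3 - <<'E'
from h import *
o=bot.get_obs(); print(atz(ray('wrist',(281,281),o),257.5).round(1))
E
python3 -m jog '[[15,16,20,0,0,0],[15,16,40,0,0,0],[15,15,40,0,0,0],[0,0,30,0,0,0],[0,0,0,0,0,0],[0,0,0,0,0,0]]'
```

```text
[439.3 -31.5 257.5]
time: 5.25
tool_pos: [487.9, 7.0, 100.2]
tcp_rot: [-3.141, -0.0, 1.535]
contact_force: [0.6, -0.8, -0.2]
grip_width: 44.5
finger_force: 30.0
```

```bash
python3 -m jog '[[0,14,0,0,0,0],[0,14,0,0,0,0],[0,0,0,0,0,0]]'
for i in 1 ; do python3 -m jog '[[0,4,0,0,0,0],[0,0,0,0,0,0]]'; python3 -m jog '[[0,4,0,0,0,0],[0,0,0,0,0,0]]'; python3 -m jog '[[0,4,0,0,0,0],[0,0,0,0,0,0]]'; done
```

```text
time: 5.55
tool_pos: [516.3, 5.8, 101.5]
tcp_rot: [3.141, -0.001, 1.533]
contact_force: [-2.6, 3.5, -2.1]
grip_width: 44.3
finger_force: 30.0
time: 5.75
tool_pos: [519.0, 6.0, 100.9]
tcp_rot: [-3.141, -0.001, 1.533]
contact_force: [-3.4, 3.6, -2.1]
grip_width: 44.2
finger_force: 30.0
time: 5.95
tool_pos: [523.5, 5.9, 101.0]
tcp_rot: [3.141, -0.001, 1.534]
contact_force: [-3.7, 4.0, -1.0]
grip_width: 44.7
finger_force: 30.0
time: 6.15
tool_pos: [528.3, 5.7, 100.9]
tcp_rot: [3.139, -0.001, 1.534]
contact_force: [-2.0, 5.2, 1.0]
grip_width: 44.4
finger_force: 30.0
```

```bash
python3 -m jog '[[2,0,0,0,0,0],[0,0,0,0,0,0]]';python3 -m jog '[[2,0,0,0,0,0],[0,0,0,0,0,0]]'; python3 -m jog '[[0,4,0,0,0,0],[0,0,0,0,0,0]]'
```

```text
time: 6.35
tool_pos: [528.6, 7.4, 100.7]
tcp_rot: [3.139, 0.0, 1.534]
contact_force: [-1.2, 3.1, 2.5]
grip_width: 44.6
finger_force: 30.0
time: 6.55
tool_pos: [528.6, 9.1, 100.3]
tcp_rot: [3.14, 0.0, 1.534]
contact_force: [0.5, 1.4, 1.6]
grip_width: 44.2
finger_force: 30.0
time: 6.75
tool_pos: [531.9, 9.0, 99.4]
tcp_rot: [-3.141, -0.0, 1.534]
contact_force: [-2.1, 1.2, 1.3]
grip_width: 44.4
finger_force: 30.0
```

```bash
for i in 1; do python3 -m jog '[[1,3,0,0,0,0],[0,0,0,0,0,0]]';python3 -m jog '[[0,3,0,0,0,0],[0,0,0,0,0,0]]'; python3 -m jog '[[0,3,0,0,0,0],[0,0,0,0,0,0]]'; python3 -m jog '[[0,3,0,0,0,0],[0,0,0,0,0,0]]'; done | grep -E 'pos|contact'
```

```text
tool_pos: [534.9, 9.9, 99.2]
contact_force: [-3.3, 0.8, -2.3]
tool_pos: [538.5, 9.7, 99.5]
contact_force: [-2.2, 0.8, -3.1]
tool_pos: [542.9, 9.6, 100.3]
contact_force: [3.5, 1.1, -2.2]
tool_pos: [543.3, 9.6, 100.1]
contact_force: [-5.0, 0.0, 5.4]
```

```bash
for i in 1; do for k in 1; do python3 -m jog '[[0,-2,0,0,0,0],[0,0,0,0,0,0],[0,0,0,0,0,0]]';python3 -m jog '[[0,-2,0,0,0,0],[0,0,0,0,0,0],[0,0,0,0,0,0]]'; python3 -m jog '[[0,-3,0,0,0,0],[0,0,0,0,0,0],[0,0,0,0,0,0]]'; python3 -m jog '[[0,-3,0,0,0,0],[0,0,0,0,0,0],[0,0,0,0,0,0]]'; python3 -m jog '[[0,3,0,0,0,0],[0,0,0,0,0,0],[0,0,0,0,0,0]]';done; done | grep -E 'pos|contact'
```

```text
tool_pos: [543.0, 9.7, 100.2]
contact_force: [1.8, 0.6, 0.9]
tool_pos: [542.7, 9.6, 100.5]
contact_force: [6.8, 1.4, -1.1]
tool_pos: [541.4, 9.6, 101.0]
contact_force: [11.8, 0.9, -2.6]
tool_pos: [535.5, 9.8, 100.2]
contact_force: [4.4, 0.3, -1.6]
tool_pos: [536.2, 10.1, 99.2]
contact_force: [-0.3, 1.1, -0.5]
```

```bash
for i in 1; do python3 -m jog '[[0,4,0,0,0,0],[0,0,0,0,0,0]]';python3 -m jog '[[0,4,0,0,0,0],[0,0,0,0,0,0]]'; python3 -m jog '[[0,2,0,0,0,0],[0,0,0,0,0,0],[0,0,0,0,0,0]]'; done | grep -E 'pos|contact|rot'
```

```text
tool_pos: [541.8, 9.7, 99.7]
tcp_rot: [3.14, -0.0, 1.534]
contact_force: [2.2, 0.8, 0.1]
tool_pos: [543.0, 9.7, 99.6]
tcp_rot: [-3.136, -0.0, 1.534]
contact_force: [-6.8, 1.5, 5.6]
tool_pos: [543.2, 9.8, 99.5]
tcp_rot: [-3.133, -0.0, 1.534]
contact_force: [-12.9, 0.3, 10.0]
```

```bash
python3 -m jog '[[0,-2,0,0,0,0],[0,0,0,0,0,0]]' | grep -E 'contact|pos'; python3 -m jog '[[0,0,0,0,0,0],[0,0,0,0,0,0],[0,0,0,0,0,0]]' 75 | grep -E 'contact|width'; python3 -m jog '[[0,0,-30,0,0,0],[0,0,-40,0,0,0],[0,-15,-40,0,0,0],[0,-30,-10,0,0,0],[0,-30,0,0,0,0],[0,0,0,0,0,0],[0,0,0,0,0,0]]'
python3 - <<'E'
from look import *
look('w3',['jar_brown','rack'])
im=bot.capture('side'); save(im,'side1')
a=cv2.imread('pics/side1.png')[160:320,260:400]; b=cv2.imread('pics/w3.png')
cv2.imwrite('pics/m3.png',np.hstack([cv2.resize(a,(367,420),interpolation=2),b[:,150:]])[:, :800])
E
```

```text
tool_pos: [543.0, 9.8, 99.5]
contact_force: [-6.3, 0.7, 3.3]
contact_force: [-0.3, -0.4, 0.5]
grip_width: 64.0
time: 10.95
tool_pos: [470.6, 12.3, 220.3]
tcp_rot: [3.14, 0.0, 1.534]
contact_force: [-0.2, -0.3, -0.6]
grip_width: 68.8
finger_force: 0.0
[470.6  12.3 220.3] [3.14  0.    1.534]
jar_brown 0.9 [358. 202.] 323 390 165 236 z95 [543.   7.  95.] z105 [540.  10. 105.]
jar_brown 0.77 [183.  18.] 146 214 0 44 z95 [392. 181.  95.] z105 [394. 178. 105.]
jar_brown 0.46 [373. 164.] 299 405 143 345 z95 [556.  41.  95.] z105 [553.  43. 105.]
rack 0.63 [375. 164.] 298 405 142 346 z95 [558.  42.  95.] z105 [555.  44. 105.]
```

View pics/m3.png

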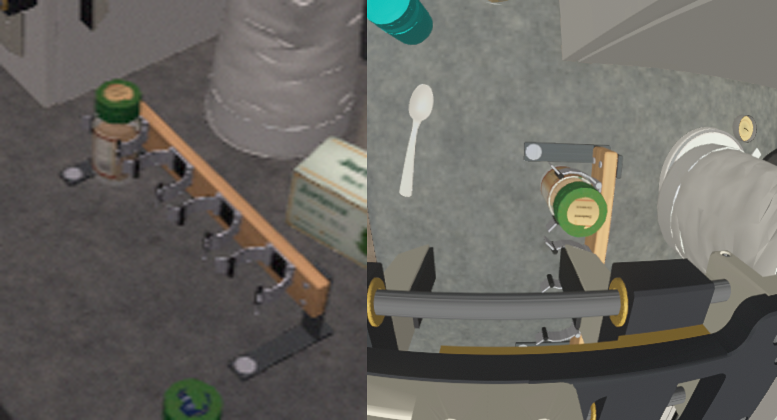

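```bash
python3 -m jog '[[-25,-7,-1,0,0,0],[-42,-9,-1,0,0,0],[-42,-9,-1,0,0,0],[-42,-9,-1,0,0,0],[-42,-9,-1,0,0,0],[-42,-9,-1,0,0,0],[-42,-10,0,0,0,0],[-42,-10,0,0,0,0],[0,0,0,0,0,0],[0,0,0,0,0,0],[0,0,0,0,0,0]]' | grep -E 'pos'
python3 - <<'E'
from look import *
look('w4',['jar_blue'])
print(tri([ray('side',(333,313)),ray('scene',(310.3,284))]),atz(ray('side',(333,313)),106),atz(ray('scene',(310.3,284)),106))
E
```

```text
tool_pos: [386.6, -303.0, 225.3]
[ 386.6 -303.   225.3] [-3.141e+00 -1.000e-03  1.534e+00]
jar_blue 0.83 [277. 197.] 253 301 163 227 z95 [ 384. -303.   95.] z105 [ 384. -300.  105.]
(array([ 391.39492031, -297.56637802,   86.23205666]), [np.float64(1.634657970267933), np.float64(1.6346579702679724)]) [ 383.06532891 -307.24350426  106.        ] [ 380.28807784 -313.06205505  106.        ]
```

View pics/w4.png

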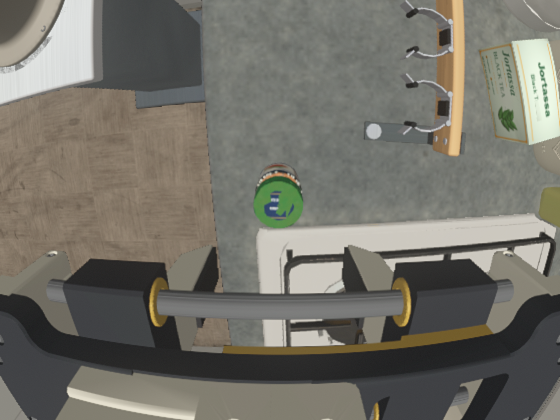

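```bash
python3 -m jog '[[-2,0,30,0,0,0],[0,0,35,0,0,0],[0,0,35,0,0,0],[0,0,30,0,0,0],[0,0,18,0,0,0],[0,0,0,0,0,0]]' 72 && python3 -m jog '[[0,0,0,0,0,0],[0,0,0,0,0,0],[0,0,0,0,0,0],[0,0,0,0,0,0]]' 0
python3 - <<'E'
from h import *
f=lambda p,z: atz(ray('wrist',p,{'tool_pos':np.array([386.6,-303,225.3]),'tcp_rot':[-3.141,-.001,1.534]}),z)[:2].round(1)
for p in [(411,10),(411,50),(412,85),(412,125)]: print(f(p,75))
E
```

```text
time: 12.95
tool_pos: [385.6, -303.6, 75.6]
tcp_rot: [-3.138, -0.004, 1.536]
contact_force: [0.1, 0.6, 0.6]
grip_width: 66.3
finger_force: 0.0
time: 13.35
tool_pos: [386.7, -306.2, 78.8]
tcp_rot: [3.14, 0.002, 1.534]
contact_force: [-0.4, 0.4, 4.0]
grip_width: 44.3
finger_force: 30.0
[ 522.3 -120. ]
[ 519.7 -162.7]
[ 519.7 -198.4]
[ 519.8 -238.5]
```

```bash
python3 -m jog '[[0,0,-12,0,0,0],[0,0,-10,0,0,0],[35,33,0,0,0,0],[40,38,0,0,0,0],[20,19,0,0,0,0],[0,0,0,0,0,0],[0,0,0,0,0,0]]' | grep -E 'pos|contact|width'; python3 -m jog '[[0,13,0,0,0,0],[0,13,0,0,0,0],[0,0,0,0,0,0],[0,0,0,0,0,0]]'| grep -E 'pos|contact'
```

```text
tool_pos: [476.0, -217.4, 99.9]
contact_force: [1.3, 0.8, -1.3]
grip_width: 44.6
tool_pos: [500.7, -219.0, 99.4]
contact_force: [-2.1, 1.3, -2.3]
```

```bash
for i in 1; do python3 -m jog '[[0,4,0,0,0,0],[0,0,0,0,0,0]]';python3 -m jog '[[0,4,0,0,0,0],[0,0,0,0,0,0]]'; python3 -m jog '[[0,4,0,0,0,0],[0,0,0,0,0,0]]'; python3 -m jog '[[0,4,0,0,0,0],[0,0,0,0,0,0]]'; done | grep -E 'pos|contact'
```

```text
tool_pos: [504.5, -218.9, 99.4]
contact_force: [-4.4, 0.9, -0.7]
tool_pos: [508.6, -218.7, 99.2]
contact_force: [-3.6, 1.6, -1.6]
tool_pos: [513.0, -218.9, 99.3]
contact_force: [-5.4, 1.9, -2.1]
tool_pos: [518.3, -219.2, 99.7]
contact_force: [-1.1, 2.1, -3.1]
```

```bash
for i in 1; do python3 -m jog '[[2,4,0,0,0,0],[0,0,0,0,0,0]]';python3 -m jog '[[0,4,0,0,0,0],[0,0,0,0,0,0]]'; python3 -m jog '[[0,4,0,0,0,0],[0,0,0,0,0,0]]'; python3 -m jog '[[0,4,0,0,0,0],[0,0,0,0,0,0]]'; done | grep -E 'pos|contact'
```

```text
tool_pos: [522.5, -217.5, 99.8]
contact_force: [-1.4, 1.4, -2.5]
tool_pos: [526.7, -217.8, 99.8]
contact_force: [-2.3, 1.0, -0.7]
tool_pos: [531.9, -218.3, 100.3]
contact_force: [3.1, 2.2, -2.0]
tool_pos: [532.4, -218.4, 100.3]
contact_force: [-11.1, -0.6, 7.4]
```

```bash
for i in 1; do python3 -m jog '[[0,-3,0,0,0,0],[0,0,0,0,0,0],[0,0,0,0,0,0]]';python3 -m jog '[[0,-3,0,0,0,0],[0,0,0,0,0,0],[0,0,0,0,0,0]]'; python3 -m jog '[[0,-2,0,0,0,0],[0,0,0,0,0,0],[0,0,0,0,0,0]]'; python3 -m jog '[[0,5,0,0,0,0],[0,0,0,0,0,0]]'; python3 -m jog '[[0,4,0,0,0,0],[0,0,0,0,0,0],[0,0,0,0,0,0]]'; done | grep -E 'pos|contact'
```

```text
tool_pos: [532.0, -218.1, 100.3]
contact_force: [1.7, 0.4, 3.0]
tool_pos: [531.1, -218.0, 100.7]
contact_force: [8.6, 1.2, -0.8]
tool_pos: [530.2, -218.0, 100.9]
contact_force: [11.2, 1.8, -1.6]
tool_pos: [531.8, -217.7, 99.9]
contact_force: [2.8, 1.3, 2.0]
tool_pos: [532.2, -217.6, 99.5]
contact_force: [-9.0, 1.1, 8.6]
```

Sound as well. Release and check.

```bash
python3 -m jog '[[0,-2,0,0,0,0],[0,0,0,0,0,0]]' | grep -E 'contact|pos'; python3 -m jog '[[0,0,0,0,0,0],[0,0,0,0,0,0],[0,0,0,0,0,0]]' 75 | grep -E 'contact|width'; python3 -m jog '[[0,0,-30,0,0,0],[0,0,-40,0,0,0],[0,-15,-40,0,0,0],[0,-30,-10,0,0,0],[0,-30,0,0,0,0],[0,-40,0,0,0,0],[0,0,0,0,0,0],[0,0,0,0,0,0]]'
python3 - <<'E'
from look import *
look('w5',['jar_blue'])
im=bot.capture('side'); save(im,'side2'); save(bot.capture('scene'),'scene2')
for c,p in [('side',0)]:
    for t in ['jar_brown','jar_blue']:
        for r in bot.outline_of(t,c)[:3]:
            ys,xs=np.nonzero(r['mask']); print(t,round(r['p'],2),xs.min(),xs.max(),ys.min(),ys.max())
a=cv2.imread('pics/side2.png')[150:330,260:400]; b=cv2.imread('pics/w5.png')
cv2.imwrite('pics/m5.png',np.hstack([cv2.resize(a,(427,549),interpolation=2),cv2.resize(b[:420,280:],(366,549))]))
E
```

```text
tool_pos: [532.0, -217.6, 99.4]
contact_force: [-3.5, 2.2, 3.6]
contact_force: [0.1, -0.4, 0.0]
grip_width: 63.9
time: 18.75
tool_pos: [418.2, -213.9, 220.2]
tcp_rot: [3.14, 0.001, 1.533]
contact_force: [1.5, 0.2, 1.0]
grip_width: 68.9
finger_force: 0.0
[ 418.2 -213.9  220.2] [3.140e+00 1.000e-03 1.533e+00]
jar_blue 0.81 [396. 196.] 358 433 162 233 z95 [ 528. -216.   95.] z105 [ 524. -213.  105.]
jar_brown 0.7 206 225 180 218
jar_brown 0.31 322 385 212 305
jar_blue 0.81 345 370 243 287
jar_blue 0.59 323 385 213 303
```

View pics/m5.png

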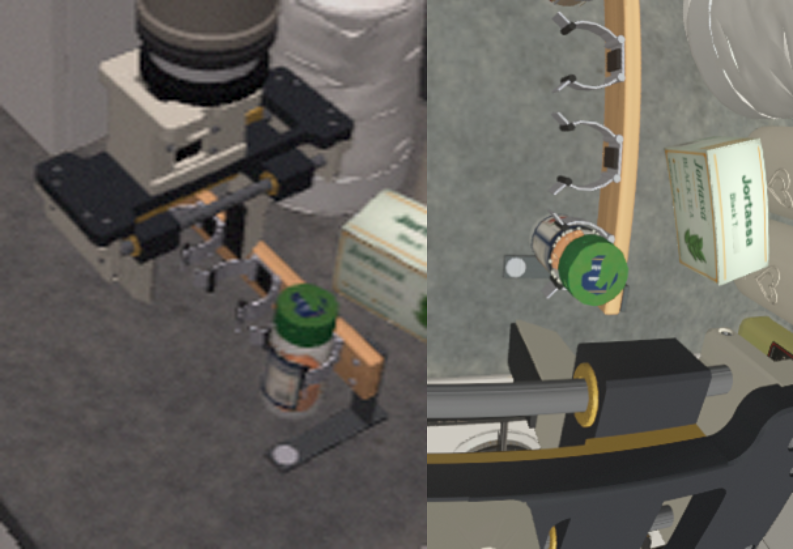

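Run:
```python
from h import *
m=bot.camera_model('side'); Rm=rot(m['orientation'])
def pr(p):
    c=Rm.T@(np.array(p)-m['position']); return np.array([m['fx']*c[0]/c[2]+m['cx'],m['fy']*c[1]/c[2]+m['cy']])
a=cv2.imread('pics/side2.png'); k=6
x0,y0,x1,y1=330,230,390,300
z=cv2.resize(a[y0:y1,x0:x1],None,fx=k,fy=k,interpolation=2)
def draw(img,x,y,y0,x0):
    for h in (22,107,128):
        pts=np.array([(pr((x+22.2*np.cos(t),y+22.2*np.sin(t),h))-(x0,y0))*k for t in np.linspace(0,6.283,40)])
        cv2.polylines(img,[pts.astype(int)],True,(0,0,255),1)
draw(z,532,-217.5,y0,x0)
b=cv2.imread('pics/side1.png'); x0,y0=280,180; z2=cv2.resize(b[y0:y0+70,x0:x0+60],None,fx=k,fy=k,interpolation=2); draw(z2,543,9.7,y0,x0)
cv2.imwrite('pics/m6.png',np.hstack([z,z2]))
```

```text
(no output)
```

View pics/m6.png

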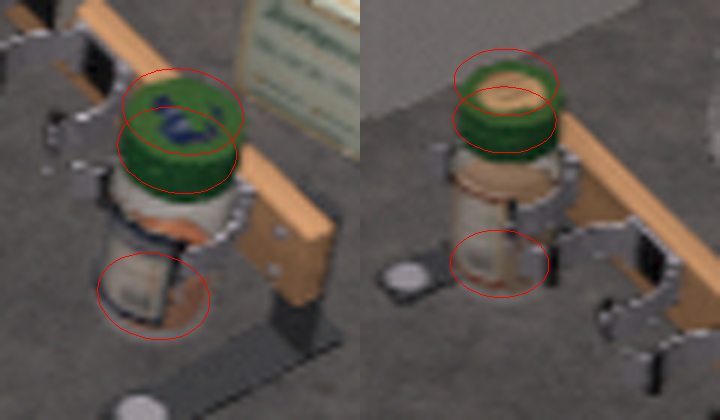

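```bash
python3 -c "
from plant import bot
print(bot.close_job())"
```

```text
the job is handed in; nothing more can be done
None
```

Both spice jars hang upright in clips with a working spring: brown in seat 0 (leftmost), blue in seat 3 (rightmost). Both clips snapped and held a pull of about 11 N, the arm is clear, and I handed the job in at about 19 s; the hand-in returned no verdict.

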